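# Load the laser marker's nests from a clip strip

## Robot

A 6-joint arm with a two-finger parallel gripper is mounted at the origin on the work surface. World frame = base frame: x ahead of the robot, y to its left, z up, the work surface at z = 0. Lengths are in m, angles in rad, forces in N, time in s.
With the tool pointing down it reaches from about 0.25 to 0.8 m from the base axis. Payload 8.5 kg.
Tool frame: the origin (TCP) lies at the very end of the fingers, on their centre line; the grasp point (between the pads) lies 19 mm behind it (hold_point_z is the distance from the TCP to the grasp point, in m); z points along the fingers, y is the direction in which the jaws open and shut (so a half turn about z gives the same grasp; the last joint's range is limited). The gripper opens to 85 mm and grips with 20 to 120 N. Pads are 22 mm wide; open, the fingers measure 114 mm over their backs; the gripper's body (76 mm by 85 mm) begins 54 mm behind the grasp point. The pads swing forward as they close: fully open they stand 13 mm farther back than shut.
Start: joints at [-1.182, 0.238, -0.013, 1.319, 0, 1.571], TCP at [0.199, -0.486, 0.203] pointing down, gripper open.
Joint ranges: [-2.66, 2.66], [-1.03, 1.9], [-1.14, 1.46], [-1.82, 2.27], [-1.45, 1.34], [-3.14, 3.14]. Speed limits (rad/s): [2.22, 2.22, 2.79, 3.14, 3.14, 3.14].

## Interface

Orientations are given as a unit quaternion [w, x, y, z].
In Python, from station import reach, move_l, move_joints, let_go, close, sleep, solve_ik, camera, MotionError, job_done, look_for, silhouettes, get_time, get_q, get_dq, get_joint_efforts, get_ee_pos, get_eef_rot, get_contact_force, get_moment, get_width, hold_point_z gives the robot as it stands. Calls block until the motion is done:
- reach(position, orientation): joint-space move of the TCP to a pose.
- move_l(position, frame=None, rate=0.15, max_force=None): straight line of the TCP; frame=None keeps the orientation; rate is the mean speed in m/s. With max_force (N) it stops when the force on the tool has changed by that much, and returns True; else False.
- move_joints(angles): joint-space move.
- let_go() and close(): open the fingers fully, or close them until they stop; the grip force is fixed at half the most.
- sleep(seconds).
- solve_ik(position, orientation): joint angles nearest the present ones, or None.
- camera(name): name is "scene" or "top" or "wrist"; returns a dict with "img" (420x560x3 uint8, red, green, blue), "range_z" (420x560 float32, m along the optical axis (not along the pixel's ray), 0 where there is no reading), "intrinsics" (3x3 intrinsics, pixels), "view" (4x4, takes a point from world to camera coordinates). Camera axes: x right, y down, z forward; pixel columns grow to the right and rows downward; lengths in m; the calibration is good to about 2 mm. A picture is of the moment at which its call begins.
A pose or a line that the arm cannot do raises MotionError and nothing moves.
- job_done(): hands the job in, once; it reports no verdict.
Trained networks look in the newest picture that a camera, given by its name, has taken for a name from the list of things; names that differ only in an ending like _2 or _b are one class to them, and where a whole thing is asked for, a point or a joint stands for the part that bears it (a point fixed in the world has none). Each returns a list of dicts, best first, with "confidence" (0 to 1); they miss things now and then, are a little off and sometimes report something else, mostly with a low value. They report only what shows in the picture. A call takes as long as a camera call.
- look_for(label, camera): "uv" ([column, row] in pixels, amid what is visible of it).
- silhouettes(label, camera): "mask" (420x560 bool, what is visible of it) and "uv" ([column, row] in pixels, amid what is visible of it).
Readings, each from a call of its own:
- get_time(): time.
- get_q(): joint angles.
- get_dq(): joint speeds.
- get_joint_efforts(): joint torques, N m.
- get_ee_pos(): TCP position.
- get_eef_rot(): TCP orientation.
- get_contact_force(): force on the tool from outside, world axes, zero at the start.
- get_moment(): the same for the moment, N m.
- get_width(): opening from 0.0 (shut) to 1.0 (fully open).
Only numpy, scipy, OpenCV 4.12 (cv2) and the standard library are available. Lean on these libraries where they do the work, as an engineer would, in place of code of your own. Each camera call takes 0.05 s, during which the arm holds its last target. There are 200 camera calls.

## Task

Load the laser marker: pull the four black knobs (round, square, bar and cross) up out of the sprung clip strip and stand each upright in the middle of the white nest plate whose dark outline has its shape, turned to match the outline, within about 8 mm and 10 degrees. Leave the bottle and the tray of inserts where they are.

Things in the scene. Friction and masses are not known exactly. Their poses are not given: they have to be found in the camera images.
- round_knob (a point): Black cylinder, 40 mm diameter, 40 mm high, 30 to 65 g. Point: its centre, 20 mm above its foot, z up. All four knobs start upright in a fixed clip strip that runs along their y axes: stations 68 mm apart, any order, floor 14 mm above the table and 18 mm wide along x. Each knob has two foot lips, 14 wide, 8 high, 3 mm proud, on its +y and -y sides.
- square_knob (a point): Black block, 40 x 40 mm from above, 40 mm high, 30 to 65 g. Point: its centre, 20 mm above its foot, z up. Lips and strip as for the round knob. In the strip a sprung steel nose on each y side, 21 to 33 mm from the knob's centre and up to 30 mm above the table, snaps over each lip; 5 to 10 N straight up frees the knob after about 4 mm.
- bar_knob (a point): Black narrow block, 20 mm along its x, 40 mm along its y, 40 mm high, 30 to 65 g. Point: its centre, 20 mm above its foot, z up. Lips and strip as for the round knob. In the strip the +x and -x sides of every knob are clear for fingers down to the table; keep fingers within 10 mm of the knob's centre along y, between the clips.
- cross_knob (a point): Black plus-shaped knob, arms 15 mm wide, 40 mm from end to end along its x and y, 40 mm high, 30 to 65 g. Point: its centre, 20 mm above its foot, z up. Lips, strip and clips as for the other knobs: grasp it by the ends of its x arms.
- nest_round: Fixed white plate, 68 x 68 x 5 mm, with a flush dark outline in the middle of its flat top: a disc, 42 mm diameter (any turn of the knob is right). Origin: centre of its underside, on the table; x and y along its edges, z up. A knob standing on it has its centre 25 mm above the table.
- nest_square: Fixed white plate, 68 x 68 x 5 mm, with a flush dark outline in the middle of its flat top: a square, 42 x 42 mm, sides along the plate's x and y (any quarter turn is right). Origin: centre of its underside, on the table; x and y along its edges, z up. A knob standing on it has its centre 25 mm above the table.
- nest_bar: Fixed white plate, 68 x 68 x 5 mm, with a flush dark outline in the middle of its flat top: a bar, 22 mm along the plate's x, 42 mm along its y (either way round is right). Origin: centre of its underside, on the table; x and y along its edges, z up. A knob standing on it has its centre 25 mm above the table.
- nest_cross: Fixed white plate, 68 x 68 x 5 mm, with a flush dark outline in the middle of its flat top: a plus sign, arms 17 mm wide, 42 mm from end to end along the plate's x and y (any quarter turn is right). Origin: centre of its underside, on the table; x and y along its edges, z up. A knob standing on it has its centre 25 mm above the table.
- cleaner: Bystander, to be left where it stands: a white bottle with blue cap, 48 mm in diameter, 130 mm high, standing at the right of the work. Origin at the centre of its underside.
- bin: Bystander, to be left where it stands: an open grey tray 100 (x) x 75 (y) x 35 mm of brass inserts, standing at the left of the work. Origin at the centre of its underside.

How it is judged:
At the end, for the whole second after the job is handed in: Each knob stands at rest, upright to 0.1 rad, on the nest plate of its shape: centre within 10 mm of the plate's centre horizontally and 22 to 28 mm above its underside; bar (half turns) and square and cross (quarter turns) aligned with the outline to 0.22 rad (horizontal distance between round_knob and nest_round below 0.01 m and z of round_knob in the frame of nest_round between 0.022 and 0.028 m and angle between each of round_knob, square_knob, bar_knob, cross_knob's own z axis and vertical below 0.1 rad and linear speed of each of knob_round, knob_square, knob_bar, knob_cross below 0.02 m/s and angular speed of each of knob_round, knob_square, knob_bar, knob_cross below 0.2 rad/s and horizontal distance between square_knob and nest_square below 0.01 m and z of square_knob in the frame of nest_square between 0.022 and 0.028 m and (angle between the y axis of square_knob and the y axis of nest_square, either way round below 0.22 rad or angle between the y axis of square_knob and the x axis of nest_square, either way round below 0.22 rad) and horizontal distance between bar_knob and nest_bar below 0.01 m and z of bar_knob in the frame of nest_bar between 0.022 and 0.028 m and angle between the y axis of bar_knob and the y axis of nest_bar, either way round below 0.22 rad and horizontal distance between cross_knob and nest_cross below 0.01 m and z of cross_knob in the frame of nest_cross between 0.022 and 0.028 m and (angle between the y axis of cross_knob and the y axis of nest_cross, either way round below 0.22 rad or angle between the y axis of cross_knob and the x axis of nest_cross, either way round below 0.22 rad)); the robot touches nothing.
It fails at once if the bottle is pushed more than 20 mm or tipped (distance of cleaner from where it was at the start of the episode above 0.02 m or angle between cleaner's own z axis and vertical above 0.4 rad).
It fails at once if the tray is pushed more than 20 mm or tipped (distance of bin from where it was at the start of the episode above 0.02 m or angle between bin's own z axis and vertical above 0.4 rad).
It also fails if it takes over 90 s, if anything falls off the work surface, if the arm or the gripper's body presses on something with over 40 N, if the wrist force passes 120 N, or if a joint passes its speed limit or range.

## Working session

There is one attempt and no reset: what is moved stays moved. The work goes in short steps, each a Python script; the robot and the scene stay as the last script left them, time stands still between calls to the robot, and variables do not carry over. Pictures are saved under pics/ and viewed, about 12 in all and at most 16, crops included, and the job is handed in when it is done.

```bash
ls; mkdir -p pics
cat > h.py <<'E'
import numpy as np, cv2
from station import *
def unproj(c,uv,z=None):
    """pixel -> world; on plane z if given"""
    K=np.array(c["intrinsics"]);T=np.linalg.inv(np.array(c["view"]))
    d=T[:3,:3]@np.linalg.inv(K)@np.array([uv[0],uv[1],1.0]);o=T[:3,3]
    return o+d*(z-o[2])/d[2]
def proj(c,p):
    q=np.array(c["view"])@np.append(p,1);k=np.array(c["intrinsics"])@q[:3];return k[:2]/k[2]
def cloud(c):
    K=np.array(c["intrinsics"]);T=np.linalg.inv(np.array(c["view"]))
    v,u=np.indices(c["range_z"].shape);z=c["range_z"]
    P=np.stack([(u-K[0,2])/K[0,0]*z,(v-K[1,2])/K[1,1]*z,z],-1)
    return P@T[:3,:3].T+T[:3,3]
def save(c,n): cv2.imwrite("pics/"+n,cv2.cvtColor(c["img"],cv2.COLOR_RGB2BGR))
E
python3 - <<'E'
from h import *
print(get_ee_pos(),get_eef_rot(),hold_point_z if not callable(hold_point_z) else hold_point_z())
for n in ["top","scene"]:
    c=camera(n);save(c,n+"0.png")
    for l in ["round_knob","square_knob","bar_knob","cross_knob","nest_round","nest_square","nest_bar","nest_cross","cleaner","bin"]:
        z=.054 if "knob" in l else .005
        for d in look_for(l,n)[:3]: print(n,l,np.round(d["uv"]),round(d["confidence"],2),unproj(c,d["uv"],z).round(3))
E
```

```text
pics
[ 0.19883581 -0.48539662  0.20239805] [-6.93950836e-04  9.81165465e-01  1.93167889e-01 -1.23534899e-04] 0.0187
top round_knob [289. 250.] 0.71 [ 0.476 -0.026  0.054]
top square_knob [254. 246.] 0.52 [0.488 0.055 0.054]
top bar_knob [313. 251.] 0.68 [ 0.473 -0.085  0.054]
top bar_knob [346. 185.] 0.39 [ 0.629 -0.167  0.054]
top cross_knob [230. 246.] 0.5 [0.491 0.111 0.054]
top nest_round [349. 184.] 0.64 [ 0.639 -0.181  0.005]
top nest_square [206. 183.] 0.8 [0.648 0.175 0.005]
top nest_bar [252. 186.] 0.85 [0.638 0.061 0.005]
top nest_cross [298. 187.] 0.94 [ 0.635 -0.054  0.005]
top cleaner [437. 213.] 0.84 [ 0.562 -0.395  0.005]
top bin [114. 204.] 0.79 [0.602 0.404 0.005]
top bin [233. 247.] 0.75 [0.489 0.108 0.005]
scene round_knob [295. 200.] 0.91 [ 0.503 -0.001  0.054]
scene square_knob [316. 209.] 0.74 [0.501 0.06  0.054]
scene bar_knob [275. 189.] 0.61 [ 0.497 -0.067  0.054]
scene cross_knob [341. 221.] 0.7 [0.5   0.128 0.054]
scene nest_round [199. 213.] 0.79 [ 0.64  -0.189  0.005]
scene nest_square [313. 282.] 0.63 [0.645 0.168 0.005]
scene nest_bar [274. 256.] 0.6 [0.639 0.06  0.005]
scene nest_cross [242. 236.] 0.81 [ 0.636 -0.043  0.005]
scene cleaner [171. 159.] 0.94 [ 0.517 -0.475  0.005]
scene bin [433. 328.] 0.72 [0.597 0.394 0.005]
```

Run:
```python
import cv2
i=cv2.imread("pics/top0.png")[140:300,160:400];cv2.imwrite("pics/top0c.png",cv2.resize(i,(792,528),interpolation=cv2.INTER_CUBIC))
```

```text
(no output)
```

View pics/top0c.png

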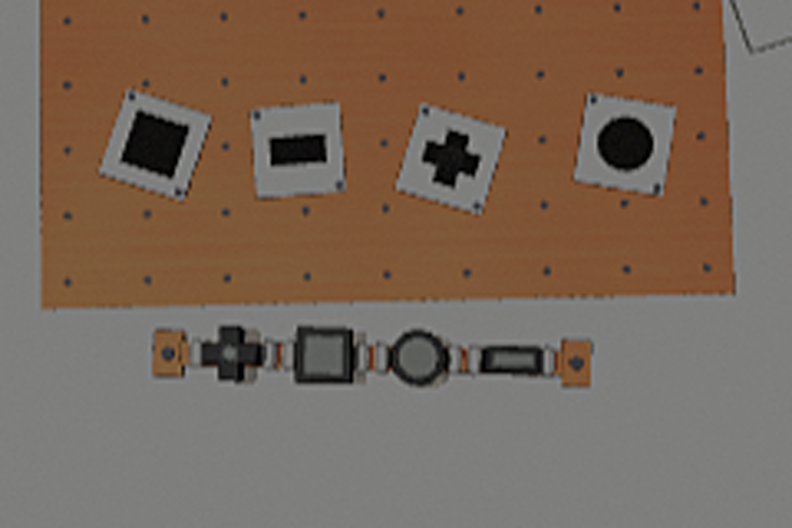

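View pics/scene0.png

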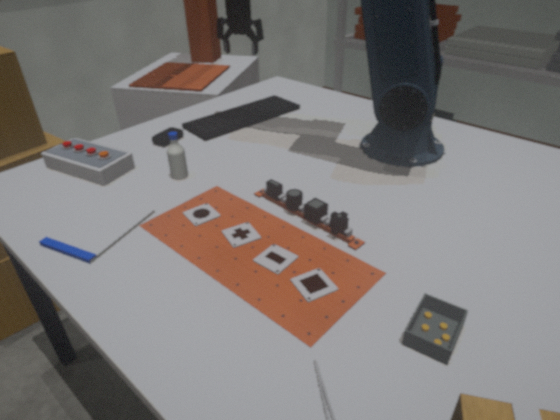

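```bash
cat >> h.py <<'E'
def quat(yaw):
    """tool down, jaw (tool y) direction along world angle yaw (mod pi)"""
    from scipy.spatial.transform import Rotation as R
    best=None
    q0=np.array(get_q())
    for y in (yaw,yaw+np.pi):
        Y=np.array([np.cos(y),np.sin(y),0]);Z=np.array([0,0,-1.]);X=np.cross(Y,Z)
        x,yy,z,w=R.from_matrix(np.stack([X,Y,Z],1)).as_quat()
        q=np.array([w,x,yy,z])
        s=solve_ik([0.5,0.05,0.2],q)
        if s is not None and (best is None or abs(s[5])<best[0]): best=(abs(s[5]),q)
    return best[1]
E
python3 - <<'E'
from h import *
q=quat(-0.08+0)
print(q,get_time())
for n,p in [("strip",[.47,0.02,.33]),("nestL",[.58,0.11,.30]),("nestR",[.58,-.11,.30])]:
    reach(p,q);sleep(.3);c=camera("wrist");save(c,n+".png");np.savez(n,**c)
    print(n,get_q()[5],get_time())
    for l in (["round_knob","square_knob","bar_knob","cross_knob"] if n=="strip" else [])+["nest_round","nest_square","nest_bar","nest_cross"]:
        z=.054 if "knob" in l else .005
        for d in look_for(l,"wrist")[:2]: print(n,l,np.round(d["uv"]),round(d["confidence"],2),unproj(c,d["uv"],z).round(4))
a=[cv2.resize(cv2.imread(f"pics/{n}.png"),(400,300)) for n in ("strip","nestL","nestR")]
cv2.imwrite("pics/m.png",np.vstack([np.hstack(a[:2]),np.hstack([a[2],a[2]*0])]))
E
```

```text
[ 0.         -0.67826444  0.7348179   0.        ] 1.1
strip -1.4481953138396442 4.0
strip round_knob [268. 127.] 0.89 [ 0.4837 -0.0261  0.054 ]
strip square_knob [270. 183.] 0.95 [0.4884 0.0415 0.054 ]
strip square_knob [208. 385.] 0.7 [0.6071 0.3395 0.054 ]
strip bar_knob [268.  71.] 0.57 [ 0.4789 -0.0881  0.054 ]
strip cross_knob [273. 234.] 0.67 [0.4897 0.109  0.054 ]
strip cross_knob [178. 267.] 0.51 [0.6209 0.1454 0.054 ]
strip nest_round [129.  17.] 0.63 [ 0.6429 -0.1665  0.005 ]
strip nest_square [175. 265.] 0.68 [0.6409 0.164  0.005 ]
strip nest_bar [162. 200.] 0.69 [0.6432 0.064  0.005 ]
strip nest_cross [151. 118.] 0.58 [ 0.6376 -0.0472  0.005 ]
nestL -1.3034099332354163 5.3833
nestL nest_square [236. 212.] 0.94 [0.6479 0.1716 0.005 ]
nestL nest_bar [232. 126.] 0.78 [0.64   0.0607 0.005 ]
nestL nest_cross [225.  31.] 0.58 [ 0.6351 -0.0475  0.005 ]
nestR -1.6780953802490386 6.8167
nestR nest_round [227. 107.] 0.92 [ 0.6428 -0.1807  0.005 ]
nestR nest_round [359. 320.] 0.58 [0.4883 0.1297 0.005 ]
nestR nest_square [253. 348.] 0.73 [0.646 0.166 0.005]
nestR nest_square [359. 321.] 0.26 [0.4884 0.1314 0.005 ]
nestR nest_bar [250. 285.] 0.83 [0.6408 0.0614 0.005 ]
nestR nest_cross [245. 210.] 0.89 [ 0.636  -0.0486  0.005 ]
```

View pics/m.png

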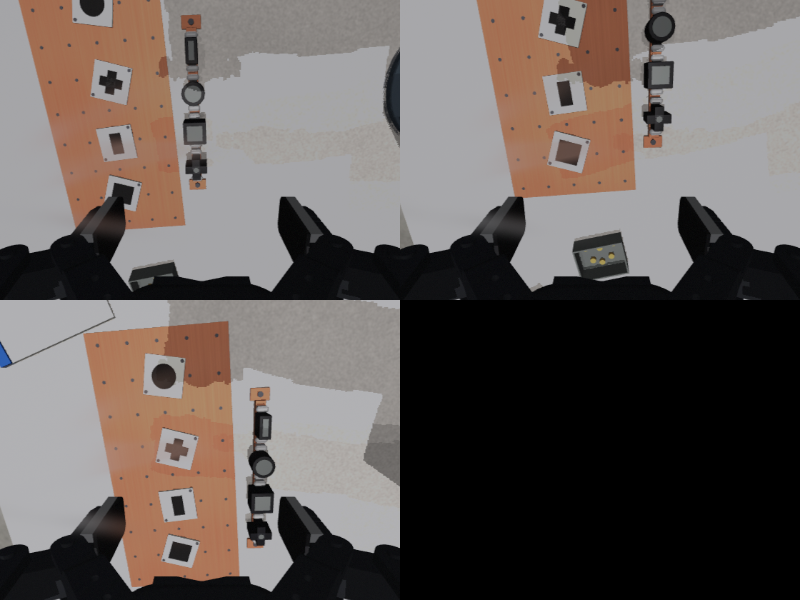

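Run:
```python
from h import *
S={n:{k:v for k,v in np.load(n+".npz").items()} for n in ("strip","nestL","nestR")}
approx={"bar":(.479,-.088),"round":(.484,-.026),"square":(.488,.042),"cross":(.49,.109)}
for n in S:
    P=cloud(S[n]);row=[]
    for k,a in approx.items():
        m=(abs(P[...,2]-.054)<.006)&(np.hypot(P[...,0]-a[0],P[...,1]-a[1])<.032)
        if m.sum()<30: continue
        q=P[m];r=cv2.minAreaRect((q[:,:2]*1000).astype(np.float32))
        print(n,k,m.sum(),"mean",q[:,:2].mean(0).round(4),"z",np.median(q[:,2]).round(4),"rect",np.round(r[0],1),np.round(r[1],1),round(r[2],1))
# nests: dark/white plate from depth+sat: use silhouettes afresh from two poses
q=quat(-.08)
for p,names in [([.60,.11,.30],["square","bar"]),([.60,-.07,.30],["cross","round","bar"])]:
    reach(p,q);sleep(.3);c=camera("wrist")
    for n in names:
        for d in silhouettes("nest_"+n,"wrist")[:1]:
            m=d["mask"];vu=np.argwhere(m)
            W=np.array([unproj(c,(u,v),.005)[:2] for v,u in vu])
            r=cv2.minAreaRect((W*1000).astype(np.float32))
            # dark outline within mask
            g=c["img"].max(-1)[m];t,_=cv2.threshold(g,0,255,cv2.THRESH_OTSU)
            D=W[g<t];rd=cv2.minAreaRect((D*1000).astype(np.float32))
            print(n,round(d["confidence"],2),"plate",np.round(r[0],1),np.round(r[1],1),round(r[2],1),"dark",D.mean(0).round(4),np.round(rd[1],1),round(rd[2],1))
```

```text
strip bar 662 mean [ 0.4798 -0.0887] z 0.0536 rect [479.9 -88.6] [40. 20.] 87.3
strip round 871 mean [ 0.483  -0.0211] z 0.0537 rect [483.  -20.8] [38.9 38.9] 10.1
strip square 1008 mean [0.4863 0.0463] z 0.0536 rect [486.4  47. ] [40.  39.9] 87.7
strip cross 572 mean [0.4894 0.1138] z 0.0534 rect [489.6 114.8] [37.7 37.3] 42.8
nestL round 1253 mean [ 0.4838 -0.0205] z 0.0537 rect [483.5 -20.6] [38.9 38.6] 39.9
nestL square 1407 mean [0.4871 0.0469] z 0.0537 rect [486.5  47.2] [39.9 40. ] 87.4
nestL cross 772 mean [0.4902 0.1144] z 0.0534 rect [489.6 115.2] [37.2 38. ] 41.3
nestR bar 618 mean [ 0.4807 -0.0894] z 0.0536 rect [480.1 -88.7] [40.1 20. ] 87.2
nestR round 819 mean [ 0.4839 -0.0221] z 0.0537 rect [483.5 -21.2] [38.8 39.1] 29.5
nestR square 948 mean [0.4871 0.0455] z 0.0536 rect [486.7  46.8] [41. 40.] 86.6
nestR cross 553 mean [0.4901 0.1131] z 0.0532 rect [489.6 115.1] [37.7 37.6] 43.9
square 0.68 plate [649.3 172.3] [68.6 68. ] 70.3 dark [0.6484 0.172 ] [66.8 61.9] 69.5
bar 0.59 plate [642.9  65.5] [69.3 69.2] 4.3 dark [0.6418 0.065 ] [81.2 34.4] 69.4
cross 0.95 plate [633.3 -50.4] [69.6 68. ] 71.2 dark [ 0.6329 -0.0501] [67.1 53.9] 64.8
round 0.75 plate [ 640.9 -180.8] [69.7 69.4] 79.0 dark [ 0.6402 -0.1816] [74.2 40.8] 60.1
bar 0.77 plate [642.6  66.1] [67.9 71.6] 3.5 dark [0.6422 0.0642] [58.4 67.5] 0.9
```

```bash
cat >> h.py <<'E'
SY=np.radians(-2.7)
K={"bar":(.480,-.0888),"round":(.4833,-.0208),"square":(.4865,.0470),"cross":(.4896,.1148)}
N={"square":(.6490,.1722,-19.7),"bar":(.6424,.0650,4.0),"cross":(.6335,-.0502,-18.8),"round":(.6412,-.1810,-11.0)}
def carry(k,zg=.020):
    x,y=K[k];q=quat(SY)
    reach([x,y,.14],q);move_l([x,y,zg],rate=.12);close();w=get_width()
    move_l([x,y,zg+.015],rate=.05);f=get_contact_force();move_l([x,y,.13],rate=.15)
    w2=get_width()
    nx,ny,a=N[k];reach([nx,ny,.11],quat(np.radians(a)))
    z=zg-.009
    move_l([nx,ny,z+.012],rate=.12)
    hit=move_l([nx,ny,z-.001],rate=.02,max_force=6)
    p=get_ee_pos();let_go();move_l([nx,ny,.13],rate=.15)
    print(k,"w",round(w,3),round(w2,3),"f",np.round(f,1),hit,np.round(p,4),"t",get_time())
E
python3 - <<'E'
from h import *
carry("bar")
reach([.60,-.03,.30],quat(-.08));sleep(.2);c=camera("wrist");save(c,"b1.png")
P=cloud(c);m=(abs(P[...,2]-.045)<.006)&(np.hypot(P[...,0]-.642,P[...,1]-.065)<.04)
r=cv2.minAreaRect((P[m][:,:2]*1000).astype(np.float32));print(m.sum(),r)
u=proj(c,[.642,.065,.02]).astype(int);print(u)
i=cv2.imread("pics/b1.png")
cv2.imwrite("pics/b1c.png",cv2.resize(i[max(u[1]-60,0):u[1]+60,max(u[0]-80,0):u[0]+80],(800,600)))
E
```

```text
bar w 0.208 0.208 f [-0.4 -0.   0.5] True [0.6423 0.065  0.0115] t 17.3917
504 ((642.1953125, 64.66560363769531), (20.083459854125977, 40.042198181152344), 3.871717929840088)
[255 238]
```

View pics/b1c.png

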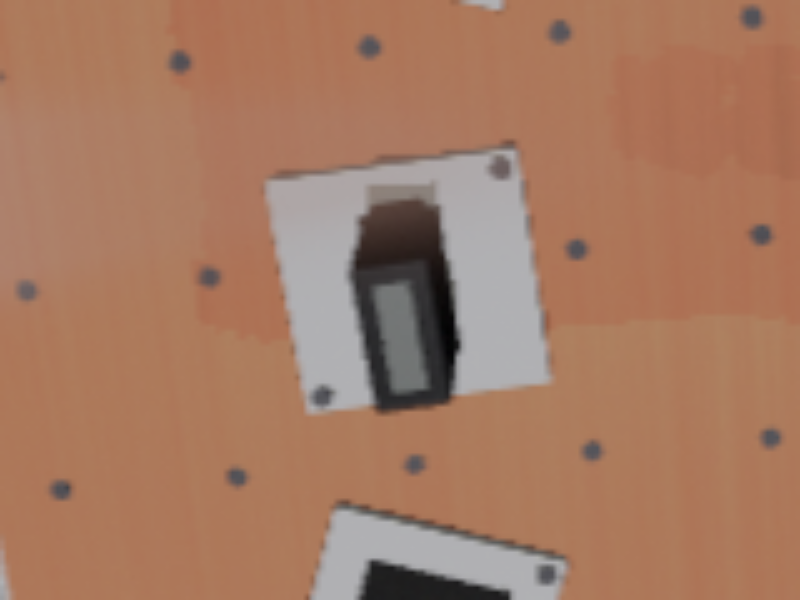

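Run:
```python
from h import *
c=camera("wrist")
f=lambda u,v:unproj(c,(175+u/5-.4,178+v/5-.4),.005)[:2]
C=[f(*p) for p in [(265,180),(517,150),(550,382),(308,415)]]
print(np.round(C,4),np.mean(C,0))
# plates by white segmentation
hsv=cv2.cvtColor(c["img"],cv2.COLOR_RGB2HSV);P=cloud(c)
for n,(x,y,a) in N.items():
    m=((hsv[...,1]<60)|(hsv[...,2]<60))&(np.hypot(P[...,0]-x,P[...,1]-y)<.055)&(P[...,2]<.02)
    k,l,s,_=cv2.connectedComponentsWithStats(m.astype(np.uint8));
    if k<2: continue
    b=1+s[1:,4].argmax();W=np.array([unproj(c,(u,v),.005)[:2] for v,u in np.argwhere(l==b)])
    r=cv2.minAreaRect((W*1000).astype(np.float32));print(n,np.round(r[0],1),np.round(r[1],1),round(r[2],1))
    m2=m&(abs(P[...,2]-.005)<.002);print('  depth-plane z',np.median(P[...,2][m2]))
```

```text
[[0.6776 0.0333]
 [0.6105 0.0304]
 [0.6069 0.097 ]
 [0.6741 0.1014]] [0.64227049 0.06551284]
square [648.8 172.1] [69.4 68.3] 70.3
  depth-plane z 0.004616149328755703
bar [642.   64.9] [68.4 68.2] 3.3
  depth-plane z 0.0044790674423264565
cross [632.7 -49.9] [67.8 68.2] 71.4
  depth-plane z 0.004639212767489659
round [ 640.9 -180.8] [67.7 68.2] 78.9
  depth-plane z 0.004645913580483524
```

The bar knob is within 1 mm of its plate centre (642.2, 64.7 against 642.0, 64.9 mm), and all the nest estimates agree to about 1 mm. I'll carry the other three.

Run:
```python
from h import *
for k in ["round","square","cross"]:
    carry(k)
    if get_width()<.9: break
for j,p in enumerate([[.60,.10,.30],[.60,-.10,.30]]):
    reach(p,quat(-.08));sleep(.2);c=camera("wrist");save(c,f"f{j}.png");P=cloud(c)
    for n,(x,y,a) in N.items():
        m=(abs(P[...,2]-.045)<.006)&(np.hypot(P[...,0]-x,P[...,1]-y)<.04)
        if m.sum()>100:
            r=cv2.minAreaRect((P[m][:,:2]*1000).astype(np.float32));print(j,n,m.sum(),np.median(P[m][:,2]).round(4),np.round(r[0],1),np.round(r[1],1),round(r[2],1))
print(get_time())
cv2.imwrite("pics/f.png",np.hstack([cv2.resize(cv2.imread(f"pics/f{j}.png"),(400,300)) for j in (0,1)]))
```

```text
round w 0.424 0.42 f [0.6 0.2 3.1] True [ 0.6412 -0.181   0.0125] t 26.0333
square w 0.44 0.433 f [ 0.2 -0.2  2. ] True [0.649  0.1723 0.0125] t 33.7333
cross w 0.435 0.431 f [-0.6  0.3  2.8] True [ 0.6335 -0.0502  0.0125] t 41.1333
0 square 1021 0.0446 [648.7 172.6] [40.4 39.9] 70.5
0 bar 627 0.0446 [642.1  64.9] [20.1 40. ] 3.9
0 cross 993 0.0445 [633.4 -48.9] [37.3 37. ] 26.8
1 square 758 0.0446 [648.8 172.3] [41.8 40.3] 69.6
1 bar 452 0.0445 [642.3  64.5] [20.  40.5] 3.7
1 cross 655 0.0443 [633.3 -49.8] [37.  37.6] 27.6
1 round 1039 0.0448 [ 640.5 -180.7] [38.2 38.9] 85.2
43.3667
```

View pics/f.png

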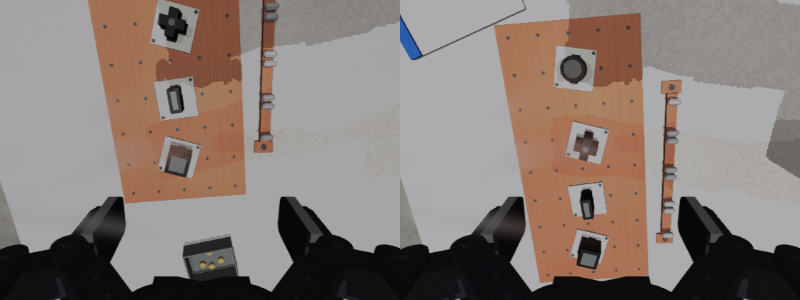

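```bash
python3 -c "
from station import *
print(get_contact_force(),get_time());job_done()"
```

```text
[0.75590134 0.24104401 0.91295369] 43.3667
the job is handed in; nothing more can be done
```

I pulled all four knobs out of the clip strip, stood each on the nest plate of its shape, and handed the job in at 43 s of the 90 s allowed.

- **Position and turn:** The last depth check from the wrist camera put every knob within about 1.5 mm of its plate's centre. The bar, square and cross were within about 1° of their outlines.
- **Height:** All knob tops were at about 45 mm, which fits knobs standing upright on the plates.
- **Clear of contact:** The final pictures show the strip empty. The gripper was open and clear above the plates at hand-in.
- **Bystanders:** The arm never went near the bottle or the tray, but I did not measure them again at the end.
- **Disagreements:** One early network sighting put the bar nest about 5 mm off. Segmenting the plate and reading its corners agreed with the position I used. No check failed.

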